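# Offer up a flanged bearing over its housing in a guarded run-in rig

### The arm

A 7-joint arm with a two-finger parallel gripper is mounted at the origin on a cart in front of the work surface, level with it; the furniture and walls round the work are solid. World frame = base frame: x ahead of the robot, y to its left, z up, the work surface at z = 0. Lengths are in m, angles in rad, forces in N, time in s.
With the tool pointing down it reaches from about 0.4 to 0.85 m from the base axis. Payload 4.5 kg.
Tool frame: the origin (TCP) lies on the centre line of the jaws, within the pads' length; the fingertips stand ahead of it and the grasp point (between the pads) lies 3 mm ahead of it (r.finger_overhang is the z of the fingertips in the tool frame, in m); z points along the fingers, y is the direction in which the jaws open and shut (so a half turn about z gives the same grasp; the last joint's range is limited). The gripper opens to 88 mm and grips with 3 to 60 N. Pads are 18 mm wide; open, the fingers measure 123 mm over their backs; the gripper's body (75 mm by 187 mm) begins 45 mm behind the grasp point.
Start: joints at [1.144, 0.689, -0.195, 1.565, 0.157, 0.902, -0.215], TCP at [0.278, -0.56, 0.261] pointing down, gripper open.
Joint ranges: [-3.01, 3.01], [-0.46, 2.08], [-1.47, 1.51], [0.13, 2.56], [-1, 4.14], [0.04, 2.09], [-2.66, 2.66]. Speed limits (rad/s): [2.57, 2.57, 3.14, 3.14, 3.14, 3.14, 3.14].

### API

Orientations are given as a unit quaternion [x, y, z, w].
In Python, from plant import get_state, snapshot, camera_model, workorder, boxes_of, mark_of, r gives the robot as it stands.
- The arm moves only by the tool jog_arm, never from a script. Its argument "rows" is a list of rows, each a list of 2 entries, a list of its own where there are three numbers: the shift along the tool's x, y, z normalised to -1 to 1, where 1 is 75 cm, then the turn about the tool's z normalised to -1 to 1, where 1 is 2 rad. A call has 1 to 20 rows; each row is the pose to reach, as a shift and turn from the pose commanded when the call began, along the tool's axes at that moment; what a row does not reach only later rows make up. A row lasts 1/12 s, in which the tool goes at most 41.7 mm and 7.16 degrees, less where a joint would pass 70% of its speed; a pose out of reach is approached as far as the arm can. A call with a number of a shift or a turn outside -1 to 1 is refused whole. A call with a gripper value outside its range is refused whole. "gripper" is the finger opening in mm, from 0 to 88.1, set as the call begins (left out, the last holds). The fingers move at their own pace and stop on an object; "newtons" is the grip in N (left out, the last holds). Time passes only in rows, so rows that repeat a pose let the fingers close. It gives the time, the measured TCP pose, the force and the opening at its end, in the units of the state.
- get_state(): the state, without advancing time (a new reading comes with each control period).
- snapshot(name): name is "scene" or "top" or "wrist"; returns the picture (400x640x3 uint8, red, green, blue); there is no depth.
- camera_model(name): a dict with "mtx" (3x3 intrinsics, pixels), "k1" (the pictures are not rectified: a ray, as slopes to the right and down, at radius r is drawn at 1 + k1 r^2 times it, then the intrinsics apply), "extrinsics" (4x4, takes a point from camera to world coordinates); the wrist camera has in their place "T_tool_cam" (4x4, takes a point from camera to tool coordinates, whose origin is the TCP and whose axes are the flange's). Camera axes: x right, y up, looking along -z (the intrinsics and any distortion apply to the point x, -y, -z); pixel columns grow to the right and rows downward; lengths in m; the calibration is good to about 2 mm. A picture is of the moment at which its call begins: read the wrist's pose just before it. camera_model takes no time and is no camera call.
- workorder.finish_job(): hands the job in, once; it reports no verdict.
Trained networks look in the newest picture that a camera, given by its name, has taken for a name from the list of things; names that differ only in an ending like _2 or _b are one class to them, and where a whole thing is asked for, a point or a joint stands for the part that bears it (a point fixed in the world has none). Each returns a list of dicts, best first, with "p" (0 to 1); they miss things now and then, are a little off and sometimes report something else, mostly with a low value. They report only what shows in the picture. A call takes as long as a camera call. They do not tell look-alikes from the thing itself.
- boxes_of(thing, camera): "rect" ([left, top, right, bottom] in pixels, round what is visible of it).
- mark_of(thing, camera): "pixel" ([row, column] in pixels: a listed point, or the origin of a listed thing).
The state is a dict: "clock": time; "q": joint angles; "qd": joint speeds; "joint_torque": joint torques, N m; "tool_pos": TCP position; "eef_rot": TCP orientation; "contact_force": force on the tool from outside, world axes, zero at the start; "moment": the same for the moment, N m; "opening": opening from 0.0 (shut) to 1.0 (fully open).
Only numpy, scipy, OpenCV 4.12 (cv2) and the standard library are available. Lean on these libraries where they do the work, as an engineer would, in place of code of your own. Each camera call takes 0.05 s, during which the arm holds its last target.

### The job

Slide the clear front sash of the run-in rig fully down by its handle, then pick up the flanged bearing and carry it over the guards to the green housing inside. Offer it up: stop with it level and centred about a centimetre above the machined seat, its two flange screws over the two tapped holes (either way round), without ever letting it touch the housing or the rig, and finish still holding it there so that I can slip the shim in underneath. Leave the two wrenches lying where they are.

Things in the scene. Friction and masses are not known exactly. Their poses are not given: they have to be found in the camera images.
- bearing: Grey flanged bearing lying flange down, 0.31 kg. Origin: centre of underside, z up. Oval flange 72 mm (x) by 92 mm (y), 7 mm thick, with two screws on its y axis 37 mm either side of centre, heads a few mm above it. On it a round ring 52-56 mm across, up to z = 35 mm (small heads to 38): grasp the ring across, best along x, fingertips at z = 9 mm or more. Half a turn changes nothing.
- rig: Bearing run-in rig, fixed: grey base 220 (x) by 260 mm (y), deck 40 mm above the bench. Origin: centre of its foot at bench height; x points from front sash to back. Clear side and back guards reach 116 mm. In front (x = -97 mm) two posts at y = +-119 mm, 22 x 18 mm, 243 mm high; between them a fixed clear lower pane up to 132 mm, behind it the clear sash.
- sash (a joint): Front sash: 0 = fully up, 0.080 m = fully down at its stop; starts between 0 and 0.020. Friction (8 N; the sash weighs 3.5 N) keeps it where it is left; about 5 N pushes it down.
- sash_handle (a point): Middle of the sash's handle: black round bar 12 mm thick, 104 mm long, level along the rig's y (point axes as the rig's), on two 10 mm posts. Its axis is 33 mm above the sash's 10 mm thick top rail, 27 mm free beneath: pinch it from above across the rig's x. It moves with the sash: 0.261 m above the bench fully up, 0.181 m fully down.
- housing: The green bearing housing bolted to the rig's deck, at varying places and angles. Origin: centre of its round foot (112 mm across) on the deck, 40 mm above the bench; z up.
- seat (a point): Centre of the machined seat, the bright rhombic top face of the housing, 50 mm above the deck, 90 mm above the bench; z up. 72 mm wide along its x, 95 mm long along its y, with a 40 mm bore in the middle and two dark tapped holes on its y axis, 37 mm either side of the centre.
- wrench_22: Combination wrench lying on the bench, 44 x 219 x 8 mm; stays there. Origin: centre of its underside.
- wrench_17: Combination wrench lying on the bench, 34 x 175 x 8 mm; stays there. Origin: centre of its underside.
Not all that is in view belongs to the job. Several things have the shape of the bearing; the one meant has the colours described above.

How it is judged:
By the outcome, as a careful person would: the job done as asked, in the order asked, and still so for the second after the job is handed in, while the arm keeps its last pose, push and grip.
It also fails if it takes over 54 s, if anything falls off the work surface, if the arm or the gripper's body presses on something with over 40 N, if the wrist force passes 120 N, or if a joint passes its speed limit or range.

## Working session

There is one attempt and no reset: what is moved stays moved. The work goes in short steps, Python scripts to look and compute and a tool call to move; the robot and the scene stay as the last step left them, time stands still between calls to the robot, and variables do not carry over. Pictures are saved under pics/ and viewed, and the job is handed in when it is done.

Besides the shell and the picture viewer there is one more tool, called after "Request:" by a JSON object that holds its "name" and its "arguments". jog_arm: Moves the arm, as the interface text tells. Scaled input: -1 to 1 covers 75 cm each way for a shift and 2 rad each way for a turn. Its arguments: {"type":"object","properties":{"rows":{"type":"array"},"gripper":{"type":"number"},"newtons":{"type":"number"}},"required":["rows"]}

```bash
ls; mkdir -p pics
cat > h.py <<'E'
import numpy as np, cv2
from scipy.spatial.transform import Rotation as R
from plant import get_state, snapshot, camera_model, workorder, boxes_of, mark_of, r
def save(name,img): cv2.imwrite('pics/'+name,img[:,:,::-1])
E
python3 - <<'E'
from h import *
s=get_state(); print(s, r.finger_overhang)
for n in ['scene','top','wrist']:
    save(n+'0.png',snapshot(n)); print(n,camera_model(n))
    for t in ['bearing','rig','sash','housing','wrench_22']:
        print(t,[(b['rect'],round(b['p'],2)) for b in boxes_of(t,n)])
    for t in ['sash_handle','seat','bearing','rig','housing']:
        print('m',t,[(b['pixel'],round(b['p'],2)) for b in mark_of(t,n)])
E
```

```text
pics
{'clock': 0.0, 'q': array([ 1.14379722,  0.68998721, -0.19449888,  1.56632222,  0.1572918 ,
        0.90246938, -0.21507975]), 'qd': array([ 1.12095349e-03, -8.16358100e-04,  1.41117731e-03,  4.32546589e-04,
        3.21477935e-03,  6.57566772e-04,  8.89593483e-05]), 'joint_torque': array([-1.76016297e-04, -5.27556288e+01, -1.26679603e+00, -1.53426397e+01,
       -5.25556714e-02,  6.69298723e-03,  1.81742143e-04]), 'tool_pos': array([ 0.27761398, -0.55931868,  0.25991339]), 'eef_rot': array([ 9.73565103e-01,  2.28407932e-01, -2.67119421e-04, -8.57769869e-04]), 'contact_force': array([ 0.97265423,  0.53796005, -0.1463482 ]), 'moment': array([-0.01400796, -0.02955424,  0.0001537 ]), 'opening': 1.0026755234921843} 0.022
scene {'mtx': array([[373.05065551,   0.        , 310.09152492],
       [  0.        , 373.05065551, 202.15906799],
       [  0.        ,   0.        ,   1.        ]]), 'k1': -0.0679776696362761, 'extrinsics': array([[ 0.81416229, -0.40234196,  0.41864152,  0.88036227],
       [ 0.58039275,  0.58484816, -0.56665411, -0.36736432],
       [-0.01685299,  0.70432491,  0
[... 1638 characters left out ...]

m housing [([131.0, 397.0], 0.76)]
wrist {'mtx': array([[315.41074541,   0.        , 323.572794  ],
       [  0.        , 315.41074541, 198.68099363],
       [  0.        ,   0.        ,   1.        ]]), 'k1': 0.010454880540432247, 'T_tool_cam': array([[-4.76025326e-04,  9.56503051e-01,  2.91721936e-01,
         7.55977648e-02],
       [ 9.99999656e-01,  6.53450160e-04, -5.10766900e-04,
        -7.18973325e-04],
       [-6.79175843e-04,  2.91721592e-01, -9.56503033e-01,
        -1.24563531e-01],
       [ 0.00000000e+00,  0.00000000e+00,  0.00000000e+00,
         1.00000000e+00]])}
bearing []
rig []
sash []
housing []
wrench_22 []
m sash_handle []
m seat []
m bearing []
m rig []
m housing []
```

View pictures.

View pics/scene0.png

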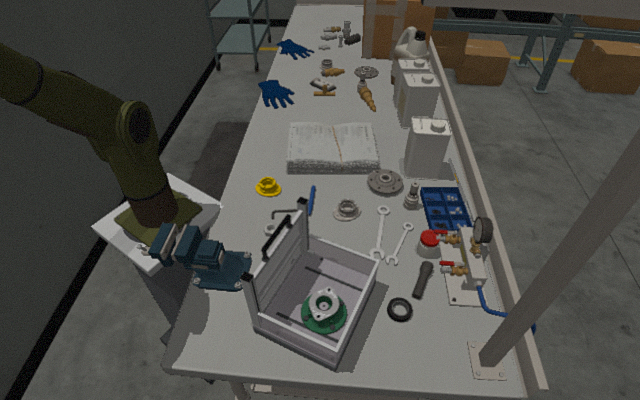

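View pics/top0.png

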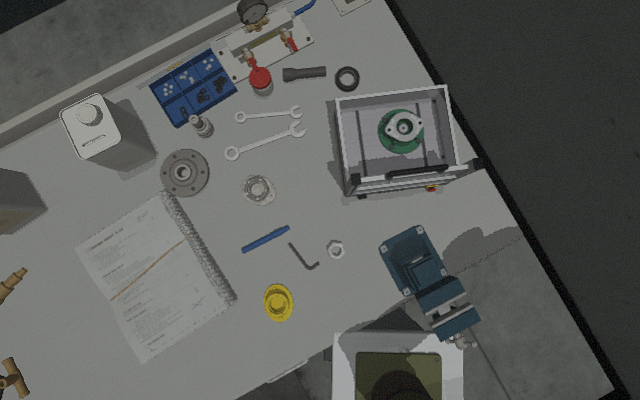

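Run:
```python
import cv2, numpy as np
t=cv2.imread('pics/top0.png'); s=cv2.imread('pics/scene0.png')
a=cv2.resize(t[75:335,215:500],None,fx=2.2,fy=2.2,interpolation=cv2.INTER_CUBIC)
cv2.imwrite('pics/c1.png',a)
b=cv2.resize(s[165:375,235:415],None,fx=2.8,fy=2.8,interpolation=cv2.INTER_CUBIC)
cv2.imwrite('pics/c2.png',b)
```

```text
(no output)
```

View pics/c1.png

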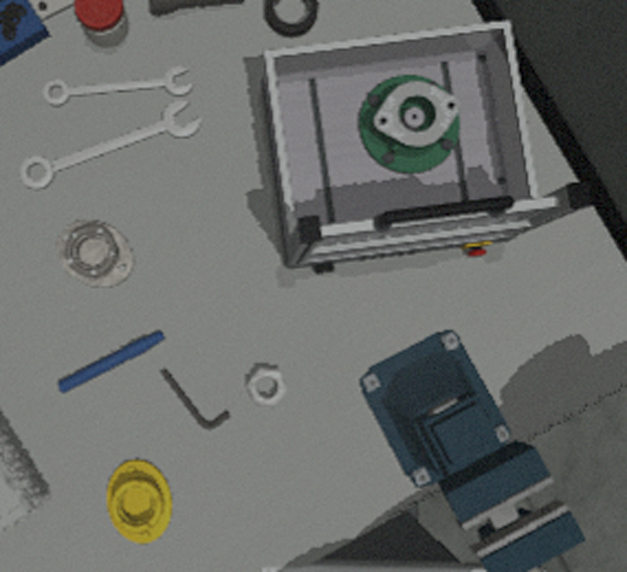

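View pics/c2.png

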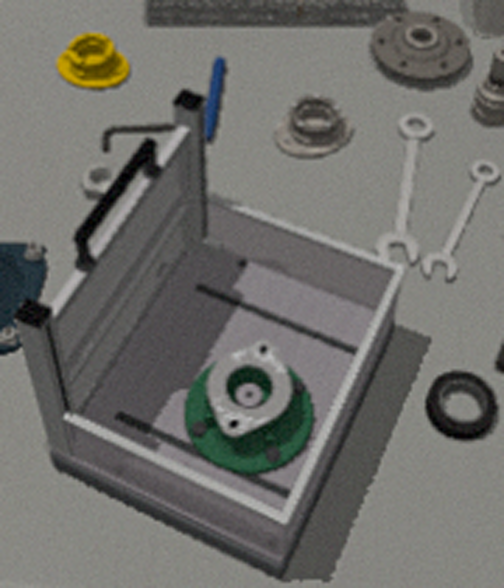

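```bash
cat >> h.py <<'E'
def ray(cam,px,Ttool=None):
    """px=(col,row) -> origin, dir in world"""
    m=camera_model(cam); K=m['mtx']
    u=np.array([(px[0]-K[0,2])/K[0,0],(px[1]-K[1,2])/K[1,1]]); d=np.linalg.norm(u); rr=d
    for _ in range(30): rr=d/(1+m['k1']*rr*rr)
    u=u*(rr/d if d else 1)
    T=m['extrinsics'] if 'extrinsics' in m else Ttool@m['T_tool_cam']
    v=T[:3,:3]@np.array([u[0],-u[1],-1.]); return T[:3,3],v/np.linalg.norm(v)
def tri(rays):
    A=np.zeros((3,3));b=np.zeros(3)
    for o,v in rays:
        P=np.eye(3)-np.outer(v,v);A+=P;b+=P@o
    x=np.linalg.solve(A,b)
    return x,[np.linalg.norm((np.eye(3)-np.outer(v,v))@(x-o)) for o,v in rays]
def atz(rv,z): o,v=rv; return o+v*(z-o[2])/v[2]
def proj(cam,p,Ttool=None):
    m=camera_model(cam);K=m['mtx'];T=m['extrinsics'] if 'extrinsics' in m else Ttool@m['T_tool_cam']
    c=T[:3,:3].T@(np.asarray(p)-T[:3,3]); u=np.array([c[0],-c[1]])/-c[2]
    u=u*(1+m['k1']*(u@u)); return K[0,0]*u[0]+K[0,2],K[1,1]*u[1]+K[1,2]
def toolT(s):
    T=np.eye(4);T[:3,:3]=R.from_quat(s['eef_rot']).as_matrix();T[:3,3]=s['tool_pos'];return T
E
python3 - <<'E'
from h import *
np.set_printoptions(precision=4,suppress=True)
for n,t,s in [('hL',(387.7,175),(289.3,218.6)),('hR',(446.8,168.2),(264.3,254.3)),('pL',(355.9,177.7),(302.9,200.4)),('pR',(477.7,162.7),(246.8,276.8)),
 ('h1',(389.1,129.5),(328.9,289.6)),('h2',(420.5,122.7),(318.2,316.4)),('seat',(404,127),(326.1,299.8)),('bore',(404,127),(324.3,303.2)),('bearing',(254.4,189.3),(344.8,211.5))]:
    print(n,*tri([ray('top',t),ray('scene',s)]))
print(atz(ray('top',(254.4,189.3)),0.0),atz(ray('top',(257,188)),0.03))
s=get_state();print(R.from_quat(s['eef_rot']).as_matrix(),s['clock'])
E
```

```text
hL [0.5002 0.066  0.2369] [np.float64(0.00012871229116047278), np.float64(0.00012871229116053786)]
hR [ 0.5175 -0.0462  0.2377] [np.float64(0.002402115757984826), np.float64(0.0024021157579848023)]
pL [0.4933 0.1278 0.2409] [np.float64(8.05469972845713e-05), np.float64(8.054699728457488e-05)]
pR [ 0.5274 -0.1077  0.2384] [np.float64(0.000257281619785517), np.float64(0.0002572816197855131)]
h1 [0.6293 0.0399 0.0888] [np.float64(9.628692521746035e-05), np.float64(9.628692521734244e-05)]
h2 [ 0.6475 -0.0328  0.0888] [np.float64(0.0006647577152078154), np.float64(0.0006647577152077368)]
seat [0.6377 0.0085 0.0932] [np.float64(0.0037010590455668533), np.float64(0.0037010590455669244)]
bore [0.6382 0.005  0.0838] [np.float64(0.001110193057299574), np.float64(0.0011101930572995006)]
bearing [ 0.4876  0.3608 -0.0024] [np.float64(0.006455621297613861), np.float64(0.006455621297614056)]
[0.4923 0.3647 0.    ] [0.4925 0.3531 0.03  ]
[[ 0.8957  0.4447  0.0001]
 [ 0.4447 -0.8957 -0.0001]
 [ 0.      0.0001 -1.    ]] 1.65
```

Request:
{"name": "jog_arm", "arguments": {"rows": [[[0,0,-0.055],0],[[0,0,-0.107],0],[[0.2,-0.18,-0.107],-0.2],[[0.4,-0.36,-0.107],-0.4],[[0.614,-0.543,-0.107],-0.628],[[0.614,-0.543,-0.107],-0.628],[[0.614,-0.543,-0.107],-0.628],[[0.614,-0.543,-0.107],-0.628],[[0.614,-0.543,-0.107],-0.628],[[0.614,-0.543,-0.107],-0.628],[[0.614,-0.543,-0.107],-0.628],[[0.614,-0.543,-0.107],-0.628],[[0.614,-0.543,-0.107],-0.628],[[0.614,-0.543,-0.107],-0.628],[[0.614,-0.543,-0.107],-0.628],[[0.614,-0.543,-0.107],-0.628],[[0.614,-0.543,-0.107],-0.628],[[0.614,-0.543,-0.107],-0.628],[[0.614,-0.543,-0.107],-0.628],[[0.614,-0.543,-0.107],-0.628]], "gripper": 60}}

```text
clock: 3.32
tool_pos: [0.509, 0.0087, 0.3408]
eef_rot: [0.654, 0.757, -0.001, 0.0]
contact_force: [-0.3, 0.5, -0.7]
opening: 0.683
```

Run:
```python
from h import *
s=get_state(); print(s['clock'],s['tool_pos'],R.from_quat(s['eef_rot']).as_matrix().round(4),s['contact_force'],s['q'])
i=snapshot('wrist');save('w1.png',i)
for t in ['sash_handle','seat']: print(t,[(b['pixel'],round(b['p'],2)) for b in mark_of(t,'wrist')])
T=toolT(s)
for n,p in dict(hL=(.5002,.066,.237),hR=(.5175,-.0462,.237),h1=(.6293,.0399,.089),h2=(.6475,-.0328,.0888),pL=(.4933,.1278,.241)).items(): print(n,proj('wrist',p,T))
```

```text
3.3167 [0.50897925 0.00872824 0.34076289] [[-1.449e-01  9.895e-01 -7.000e-04]
 [ 9.895e-01  1.449e-01 -1.300e-03]
 [-1.200e-03 -9.000e-04 -1.000e+00]] [-0.28560313  0.53950587 -0.66096734] [ 0.2793015   0.48222329 -0.60076427  1.78632415  0.32384063  0.97378871
 -0.30774227]
sash_handle [([212.1, 324.5], 0.72), ([154.4, 386.6], 0.29)]
seat [([188.3, 429.8], 0.75)]
hL (np.float64(323.1992456246673), np.float64(128.93730634388947))
hR (np.float64(324.37479810961423), np.float64(271.2691493669862))
h1 (np.float64(426.9394075594032), np.float64(156.59820332734805))
h2 (np.float64(427.144639995704), np.float64(215.12290283955164))
pL (np.float64(326.44631150519683), np.float64(29.68343541841574))
```

View pics/w1.png

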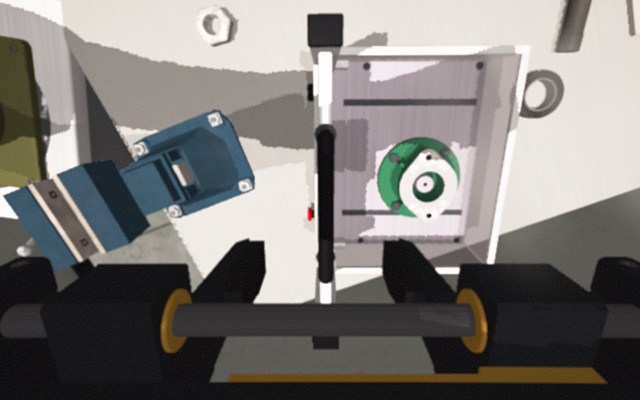

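Request:
{"name": "jog_arm", "arguments": {"rows": [[[0,0.001,0.03],0],[[0,0.001,0.07],0],[[0,0.001,0.1],0],[[0,0.001,0.12],0],[[0,0.001,0.134],0],[[0,0.001,0.134],0],[[0,0.001,0.134],0]]}}

```text
clock: 4.05
tool_pos: [0.5098, 0.0087, 0.2404]
eef_rot: [0.654, 0.756, -0.001, -0.0]
contact_force: [-0.1, 0.2, 0.3]
opening: 0.683
```

Request:
{"name": "jog_arm", "arguments": {"rows": [[[0,0,0],0],[[0,0,0],0],[[0,0,0],0],[[0,0,0],0],[[0,0,0],0],[[0,0,0],0],[[0,0,0],0],[[0,0,0],0]], "gripper": 0, "newtons": 20}}

```text
clock: 4.72
tool_pos: [0.51, 0.0099, 0.2405]
eef_rot: [0.654, 0.757, -0.0, 0.0]
contact_force: [-2.9, -0.6, 1.3]
opening: 0.099
```

Run:
```python
from h import *
s=get_state(); print(s['opening']*88.1,s['contact_force'],s['qd'].round(3))
i=snapshot('wrist');save('w2.png',i);i=snapshot('scene');save('s2.png',cv2.resize(i[165:375,205:415],None,fx=2.8,fy=2.8))
```

```text
8.731313117643516 [-2.90151303 -0.55116531  1.28293124] [-0.001 -0.    -0.001  0.012  0.006  0.     0.001]
```

View pics/w2.png

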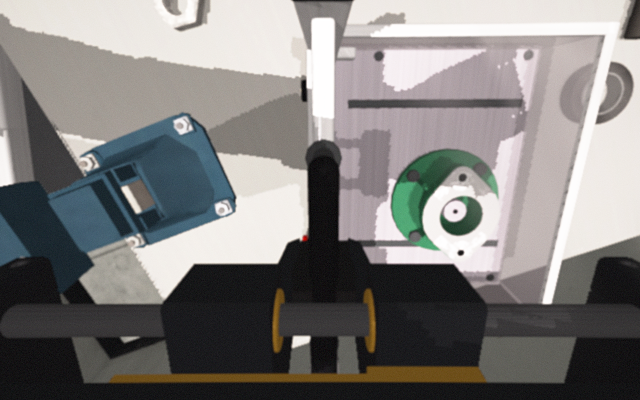

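View pics/s2.png

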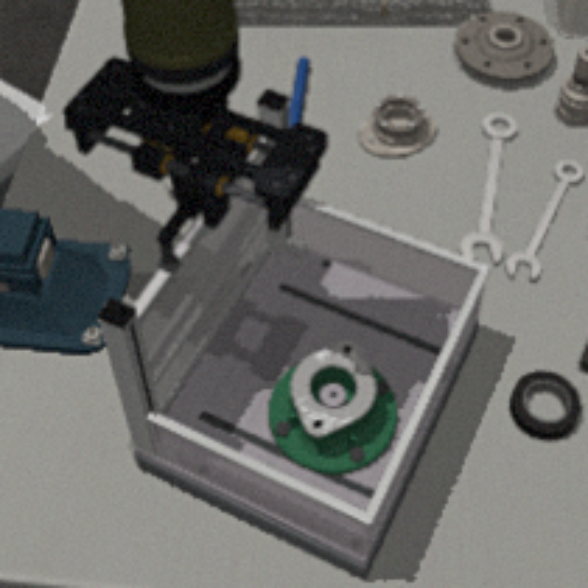

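Request:
{"name": "jog_arm", "arguments": {"rows": [[[0,0,0.008],0],[[0,0,0.016],0],[[0,0,0.024],0],[[0,0,0.032],0],[[0,0,0.04],0],[[0,0,0.048],0],[[0,0,0.056],0],[[0,0,0.062],0],[[0,0,0.068],0],[[0,0,0.068],0],[[0,0,0.068],0]], "newtons": 30}}

```text
clock: 5.73
tool_pos: [0.51, 0.0098, 0.1888]
eef_rot: [0.654, 0.757, -0.0, -0.0]
contact_force: [0.5, 0.4, -7.4]
opening: 0.09
```

Request:
{"name": "jog_arm", "arguments": {"rows": [[[0,0,0.002],0],[[0,0,0.004],0],[[0,0,0.006],0],[[0,0,0.008],0],[[0,0,0.008],0],[[0,0,0.008],0]]}}

```text
clock: 6.23
tool_pos: [0.51, 0.0099, 0.1834]
eef_rot: [0.654, 0.757, -0.0, -0.0]
contact_force: [-2.2, -0.4, 2.3]
opening: 0.095
```

Request:
{"name": "jog_arm", "arguments": {"rows": [[[0,0,0.002],0],[[0,0,0.004],0],[[0,0,0.006],0],[[0,0,0.006],0],[[0,0,0.006],0]]}}

```text
clock: 6.65
tool_pos: [0.51, 0.0099, 0.1787]
eef_rot: [0.654, 0.757, -0.0, -0.0]
contact_force: [-1.5, 0.6, 1.1]
opening: 0.093
```

Request:
{"name": "jog_arm", "arguments": {"rows": [[[0,0,0.002],0],[[0,0,0.004],0],[[0,0,0.004],0],[[0,0,0.004],0]]}}

```text
clock: 6.98
tool_pos: [0.51, 0.0099, 0.1757]
eef_rot: [0.654, 0.757, -0.0, -0.0]
contact_force: [-0.9, -0.3, 0.5]
opening: 0.095
```

Run:
```python
from h import *
s=get_state(); print(s['tool_pos'],s['contact_force'],s['clock'])
i=snapshot('wrist');save('w3.png',i);i=snapshot('scene');save('s3.png',cv2.resize(i[165:375,205:415],None,fx=2.8,fy=2.8))
```

```text
[0.50999697 0.00985486 0.17570338] [-0.88426582 -0.25659397  0.52520705] 6.9833
```

View pics/w3.png

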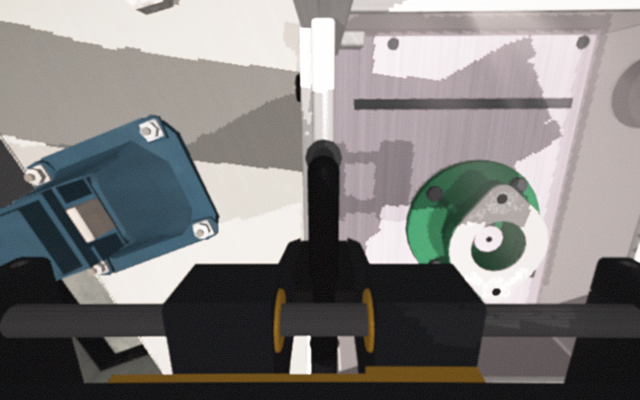

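View pics/s3.png

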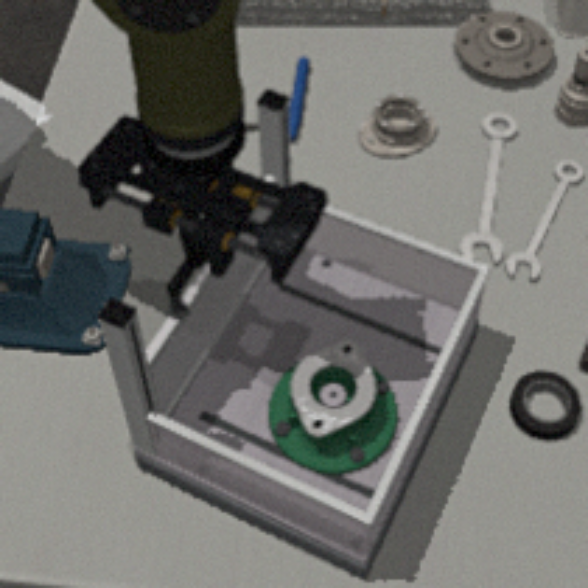

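Request:
{"name": "jog_arm", "arguments": {"rows": [[[0,0,0.002],0],[[0,0,0.004],0],[[0,0,0.005],0],[[0,0,0.005],0],[[0,0,0.005],0]]}}

```text
clock: 7.5
tool_pos: [0.51, 0.0098, 0.1721]
eef_rot: [0.654, 0.757, -0.0, -0.0]
contact_force: [-1.8, 0.0, 2.3]
opening: 0.095
```

Run:
```python
from h import *
s=get_state(); T=toolT(s)
i=snapshot('wrist');save('w4.png',i)
a=cv2.imread('pics/w2.png');b=cv2.imread('pics/w3.png');c=cv2.imread('pics/w4.png')
save('w234.png',np.hstack([cv2.resize(x[0:300,270:370],None,fx=2,fy=2) for x in(a,b,c)])[:,:,::-1])
Tt=np.eye(4)
# handle end in tool frame at given x distance
for row in (140,150,160,170):
    o,v=ray('wrist',(323,row),Tt)
    for x in (0.050,0.057): print(row,x,(o+v*(x-o[0])/v[0]).round(4))
```

```text
140 0.05 [ 0.05   -0.0004  0.1064]
140 0.057 [ 0.057  -0.0004  0.0448]
150 0.05 [ 0.05   -0.0004  0.0566]
150 0.057 [ 0.057  -0.0003  0.0082]
160 0.05 [ 0.05   -0.0004  0.0239]
160 0.057 [ 0.057  -0.0003 -0.0157]
170 0.05 [ 0.05   -0.0003  0.0008]
170 0.057 [ 0.057  -0.0003 -0.0326]
```

View pics/w234.png

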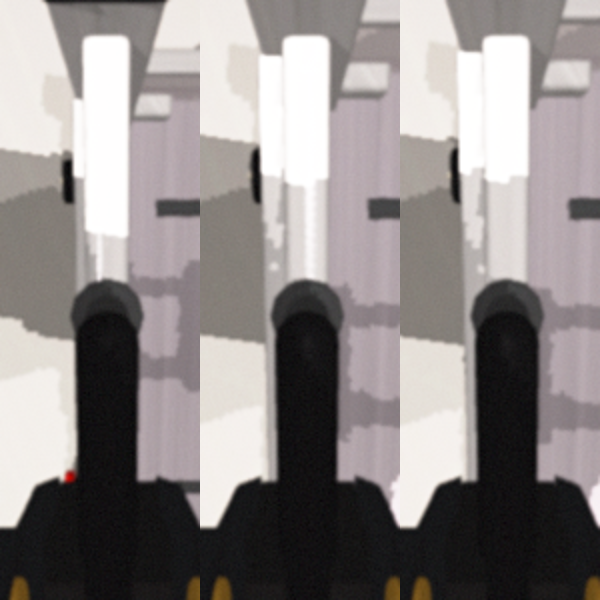

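Request:
{"name": "jog_arm", "arguments": {"rows": [[[0,0,0.002],0],[[0,0,0.004],0],[[0,0,0.004],0],[[0,0,0.004],0]]}}

```text
clock: 7.88
tool_pos: [0.5101, 0.0098, 0.1708]
eef_rot: [0.654, 0.757, 0.0, 0.001]
contact_force: [-6.3, -0.5, 21.2]
opening: 0.096
```

Request:
{"name": "jog_arm", "arguments": {"rows": [[[0,0,-0.002],0],[[0,0,-0.002],0],[[0,0,-0.002],0],[[0,0,-0.002],0],[[0,0,-0.002],0],[[0,0,-0.002],0]], "gripper": 60}}

```text
clock: 8.38
tool_pos: [0.51, 0.0098, 0.1704]
eef_rot: [0.654, 0.757, -0.0, -0.0]
contact_force: [0.8, 0.7, -0.3]
opening: 0.523
```

Request:
{"name": "jog_arm", "arguments": {"rows": [[[0,0,-0.03],0],[[0,0,-0.08],0],[[0,0,-0.13],0],[[0,0,-0.18],0],[[0,0,-0.22],0],[[0,0,-0.22],0],[[0,0,-0.22],0]]}}

```text
clock: 8.97
tool_pos: [0.5108, 0.0099, 0.337]
eef_rot: [0.654, 0.757, 0.001, 0.001]
contact_force: [0.2, 0.2, -0.5]
opening: 0.681
```

Run:
```python
from h import *
s=get_state(); T=toolT(s);print(s['tool_pos'],s['contact_force'],s['clock'])
i=snapshot('wrist');save('w5.png',i)
print([(b['pixel'],round(b['p'],2)) for b in mark_of('sash_handle','wrist')])
i=snapshot('scene');save('s5.png',cv2.resize(i[165:375,205:415],None,fx=2.8,fy=2.8))
```

```text
[0.51079542 0.00991971 0.33699152] [ 0.16259239  0.19832293 -0.54270508] 8.9667
[([187.8, 322.3], 0.6)]
```

View pics/w5.png

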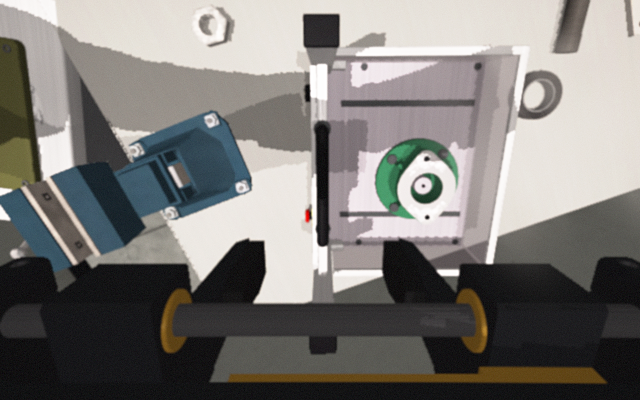

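View pics/s5.png

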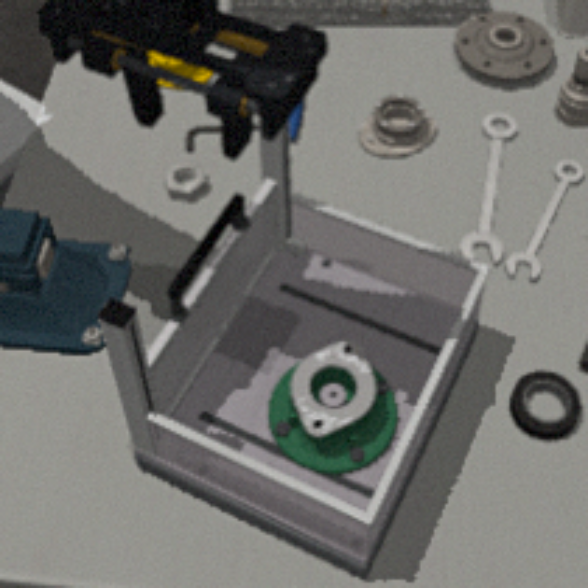

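Run:
```python
from h import *
T=toolT(get_state())
a=tri([ray('scene',(290.7,237)),ray('wrist',(322,125),T)]);b=tri([ray('scene',(268.2,275)),ray('wrist',(322,244),T)]);print(a,b)
# rail thickness check and seat with wrist+scene+top
for n,t,s,w in [('h1',(389.1,129.5),(328.9,289.6),(427.5,158)),('h2',(420.5,122.7),(318.2,316.4),(427,217))]:
    print(n,tri([ray('top',t),ray('scene',s),ray('wrist',w,T)]))
# expected pixel of handle ends if z=.181/.188
for z in(.181,.186,.19): print(z,proj('scene',(.5002+.002,.066,z)),proj('scene',(.5175,-.0462,z)),proj('wrist',(.502,.062,z),T),proj('wrist',(.517,-.042,z),T))
```

```text
(array([0.4993483 , 0.06551383, 0.17074905]), [np.float64(0.00046136979485084345), np.float64(0.0004613697948507312)]) (array([ 0.51921952, -0.04893275,  0.16681463]), [np.float64(0.00406724165241272), np.float64(0.004067241652412655)])
h1 (array([0.62881352, 0.04000487, 0.08795234]), [np.float64(0.0007375610937256465), np.float64(0.0002746662394939826), np.float64(0.0008811446533918304)])
h2 (array([ 0.64679312, -0.03268037,  0.08740355]), [np.float64(0.0009844623594399123), np.float64(0.0012115479160018196), np.float64(0.0013780171670545148)])
0.181 (np.float64(291.3439945062158), np.float64(234.66832578788848)) (np.float64(265.9403030271612), np.float64(269.86558185129024)) (np.float64(324.83191269979795), np.float64(130.13921799890062)) (np.float64(324.4607290890875), np.float64(241.66805187360302))
0.186 (np.float64(291.23286266992494), np.float64(233.31998363384415)) (np.float64(265.70688613310887), np.float64(268.5623758092691)) (np.float64(324.83990800183346), np.float64(130.64179123923373)) (np.float64(324.46198282254926), np.float64(243.90586908428233))
0.19 (np.float64(291.1433334841687), np.float64(232.23340239730334)) (np.float64(265.5187191137105), np.float64(267.5114066265603)) (np.float64(324.8465128802057), np.float64(131.05695855492826)) (np.float64(324.4630158534618), np.float64(245.74853381568647))
```

Request:
{"name": "jog_arm", "arguments": {"rows": [[[0.379,0.039,0],0],[[0.379,0.039,0],0],[[0.379,0.039,0],0],[[0.379,0.039,0],0],[[0.379,0.039,0],0],[[0.379,0.039,0],0],[[0.379,0.039,0],0],[[0.379,0.039,0.04],0],[[0.379,0.039,0.04],0],[[0.379,0.039,0.04],0]], "gripper": 80}}

```text
clock: 9.95
tool_pos: [0.4964, 0.2943, 0.3031]
eef_rot: [0.653, 0.757, -0.003, -0.0]
contact_force: [-0.1, -0.8, 0.6]
opening: 0.909
```

Run:
```python
from h import *
s=get_state(); T=toolT(s);print(s['tool_pos'],s['contact_force'],s['clock'],R.from_quat(s['eef_rot']).as_matrix().round(4))
i=snapshot('wrist');save('w6.png',i);np.save('T6.npy',T)
print([(b['pixel'],round(b['p'],2)) for b in mark_of('bearing','wrist')],[(b['rect'],round(b['p'],2)) for b in boxes_of('bearing','wrist')])
```

```text
[0.49643566 0.2942882  0.30306376] [-0.10341768 -0.82106461  0.5605932 ] 9.95 [[-0.1466  0.9892 -0.0049]
 [ 0.9892  0.1466 -0.0043]
 [-0.0035 -0.0055 -1.    ]]
[([112.9, 326.2], 0.78), ([128.2, 116.0], 0.76)] [([76.7, 101.5, 150.8, 156.4], 0.94), ([297.0, 77.2, 357.2, 146.2], 0.75)]
```

View pics/w6.png

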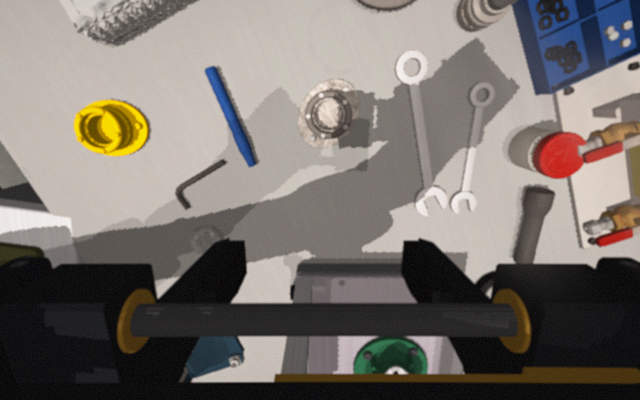

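Run:
```python
import cv2
a=cv2.imread('pics/w6.png');cv2.imwrite('pics/w6c.png',cv2.resize(a[65:160,280:375],None,fx=6,fy=6,interpolation=cv2.INTER_CUBIC))
```

```text
(no output)
```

View pics/w6c.png

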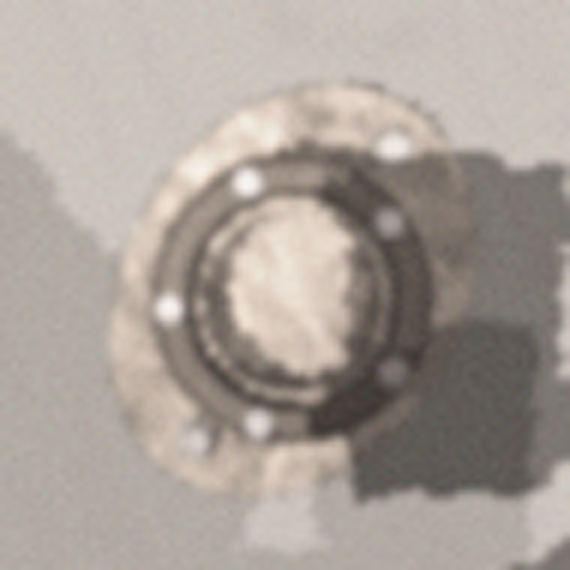

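Run:
```python
from h import *
T=np.load('T6.npy')
a=atz(ray('wrist',(345.5,89.2),T),.011);b=atz(ray('wrist',(312.8,138.3),T),.011);c=atz(ray('wrist',(329.2,114.2),T),.036)
print(a,b,(a+b)/2,np.linalg.norm(a-b),c,np.degrees(np.arctan2(*(a-b)[1::-1])))
print(atz(ray('top',(257,188.2)),.03))
# top ring center by crop (93,250)/2.2 ; scene ring top (318,108)/2.8
print(tri([ray('top',(215+93/2.2,75+250/2.2)),ray('scene',(235+318/2.8,165+108/2.8)),ray('wrist',(329.2,114.2),T)]))
```

```text
[0.50871632 0.38756761 0.011     ] [0.47661805 0.32175679 0.011     ] [0.49266719 0.3546622  0.011     ] 0.07322132720592818 [0.49273158 0.35580826 0.036     ] 63.999864611206554
[0.49197696 0.35312949 0.03      ]
(array([0.49233175, 0.35450215, 0.03843092]), [np.float64(0.004126196744567359), np.float64(0.0028584151354985677), np.float64(0.001439656582192948)])
```

Request:
{"name": "jog_arm", "arguments": {"rows": [[[0.015,-0.038,0.137],0.3],[[0.015,-0.038,0.137],0.3],[[0.015,-0.038,0.137],0.3],[[0.015,-0.038,0.137],0.3],[[0.015,-0.038,0.137],0.3],[[0.015,-0.038,0.137],0.3],[[0.015,-0.038,0.137],0.3],[[0.015,-0.038,0.137],0.3]], "gripper": 80}}

```text
clock: 10.77
tool_pos: [0.4685, 0.3022, 0.2038]
eef_rot: [0.848, 0.53, 0.001, 0.0]
contact_force: [-0.3, -0.6, 0.0]
opening: 0.907
```

Run:
```python
from h import *
s=get_state(); T=toolT(s);print(s['tool_pos'],s['contact_force'],s['clock'],R.from_quat(s['eef_rot']).as_matrix().round(4))
i=snapshot('wrist');np.save('T7.npy',T);save('w7.png',i);
```

```text
[0.46854909 0.30217594 0.20378533] [-0.34019588 -0.64820361  0.03847564] 10.7667 [[ 4.372e-01  8.993e-01  1.500e-03]
 [ 8.993e-01 -4.372e-01  9.000e-04]
 [ 1.500e-03  9.000e-04 -1.000e+00]]
```

View pics/w7.png

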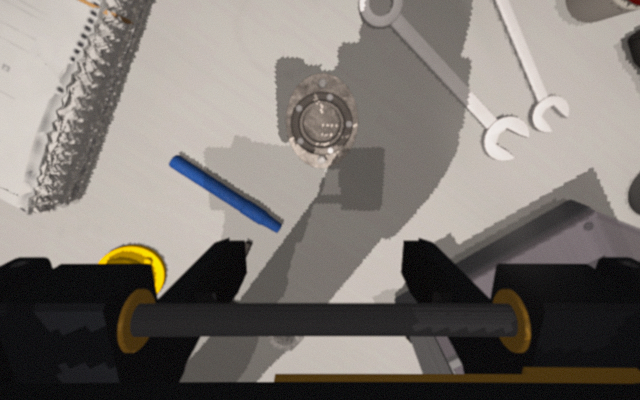

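Run:
```python
import cv2
a=cv2.imread('pics/w7.png');cv2.imwrite('pics/w7c.png',cv2.resize(a[65:175,270:380],None,fx=5,fy=5,interpolation=cv2.INTER_CUBIC))
```

```text
(no output)
```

View pics/w7c.png

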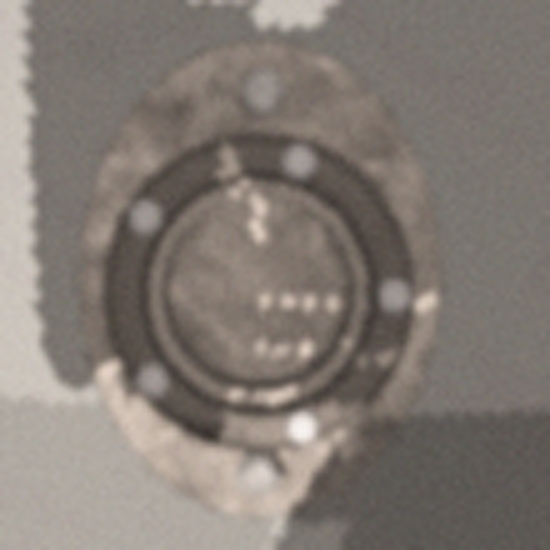

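Run:
```python
from h import *
T=np.load('T6.npy');U=np.load('T7.npy')
for p,q in [((345.5,89.2),(322.4,83)),((312.8,138.3),(322,159.6)),((329.2,114.2),(321.6,122.6))]:
    print(tri([ray('wrist',p,T),ray('wrist',q,U)]))
a=atz(ray('wrist',(322.4,83),U),.011);b=atz(ray('wrist',(322,159.6),U),.011);c=atz(ray('wrist',(321.6,122.6),U),.036)
m=(a+b)/2; print(m,np.linalg.norm(a-b),c,np.degrees(np.arctan2(*(a-b)[1::-1])))
t=U[:3,:3].T@(m-U[:3,3]);print(t,t/.75); t=U[:3,:3].T@(c-U[:3,3]);print(t,t/.75)
```

```text
(array([0.50859688, 0.38741274, 0.00658796]), [np.float64(0.00028310226223195347), np.float64(0.0002831022622318619)])
(array([0.47639662, 0.32215151, 0.01476797]), [np.float64(2.8452857709032234e-05), np.float64(2.8452857709013637e-05)])
(array([0.49245622, 0.3557117 , 0.03458565]), [np.float64(3.6674578279806935e-05), np.float64(3.6674578279897534e-05)])
[0.49225152 0.35425336 0.011     ] 0.07288643417185224 [0.49248738 0.35581867 0.036     ] 63.663410840304884
[ 0.05691604 -0.00163304  0.19286769] [ 0.07588805 -0.00217738  0.25715692]
[ 0.05846364 -0.00208202  0.1678695 ] [ 0.07795152 -0.00277603  0.223826  ]
```

Request:
{"name": "jog_arm", "arguments": {"rows": [[[0,0,0],0],[[0,0,0],0]]}}

```text
clock: 10.98
tool_pos: [0.4681, 0.3022, 0.2032]
eef_rot: [0.848, 0.53, 0.0, -0.0]
contact_force: [0.1, 1.0, 0.5]
opening: 0.905
```

Request:
{"name": "jog_arm", "arguments": {"rows": [[[0.04,-0.001,0.04],0],[[0.0775,-0.002,0.08],0],[[0.0775,-0.002,0.12],0],[[0.0775,-0.002,0.15],0],[[0.0775,-0.002,0.18],0],[[0.0775,-0.002,0.205],0],[[0.0775,-0.002,0.218],0],[[0.0775,-0.002,0.2255],0],[[0.0775,-0.002,0.2255],0],[[0.0775,-0.002,0.2255],0]], "gripper": 80}}

```text
clock: 11.82
tool_pos: [0.4924, 0.3555, 0.0345]
eef_rot: [0.848, 0.53, 0.001, -0.0]
contact_force: [0.2, -0.5, 0.8]
opening: 0.907
```

Request:
{"name": "jog_arm", "arguments": {"rows": [[[0,0,0],0],[[0,0,0],0],[[0,0,0],0],[[0,0,0],0],[[0,0,0],0],[[0,0,0],0],[[0,0,0],0],[[0,0,0],0]], "gripper": 30, "newtons": 35}}

```text
clock: 12.48
tool_pos: [0.4924, 0.3553, 0.0345]
eef_rot: [0.848, 0.53, 0.001, 0.0]
contact_force: [-0.1, -0.8, 6.5]
opening: 0.622
```

Run:
```python
from h import *
s=get_state(); T=toolT(s);print(s['tool_pos'],s['contact_force'],s['moment'],s['clock'],s['opening']*88.1)
i=snapshot('wrist');np.save('T8.npy',T);save('w8.png',i);
```

```text
[0.49241283 0.35533955 0.0344914 ] [-0.11231467 -0.77229048  6.54529334] [-0.1936409  -0.05371551 -0.00526335] 12.4833 54.825284758916176
```

View pics/w8.png

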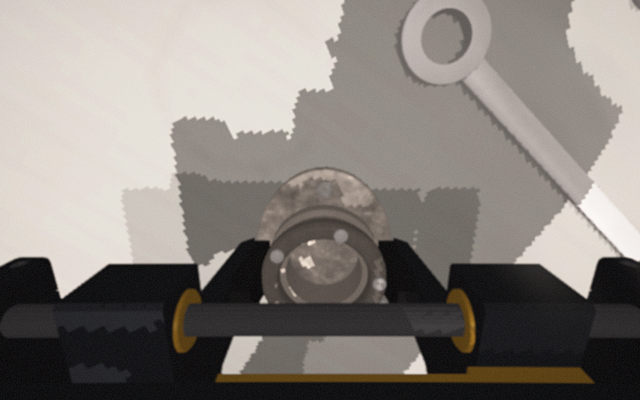

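Request:
{"name": "jog_arm", "arguments": {"rows": [[[0,0,-0.01],0],[[0,0,-0.025],0],[[0,0,-0.05],0],[[0,0,-0.08],0],[[0,0,-0.12],0],[[0,0,-0.16],0],[[0,0,-0.2],0],[[0,0,-0.24],0],[[0,0,-0.28],0],[[0,0,-0.32],0],[[0,0,-0.35],0],[[0,0,-0.37],0],[[0,0,-0.38],0],[[0,0,-0.38],0],[[0,0,-0.38],0]]}}

```text
clock: 13.78
tool_pos: [0.4914, 0.3547, 0.3183]
eef_rot: [0.848, 0.53, -0.001, 0.0]
contact_force: [0.9, 0.1, -3.6]
opening: 0.623
```

Run:
```python
from h import *
s=get_state(); T=toolT(s);print(s['tool_pos'],s['contact_force'],s['moment'],s['clock'],s['opening']*88.1,R.from_quat(s['eef_rot']).as_matrix().round(4),s['q'])
i=snapshot('wrist');save('w9.png',i)
i=snapshot('scene');save('s9.png',cv2.resize(i[80:300,180:400],None,fx=2.7,fy=2.7))
```

```text
[0.49144923 0.35468103 0.31830607] [ 0.85012688  0.11214662 -3.56839528] [-0.05803996 -0.04829369  0.01765687] 13.7833 54.89783145805418 [[ 4.384e-01  8.988e-01 -8.000e-04]
 [ 8.988e-01 -4.384e-01 -1.100e-03]
 [-1.300e-03 -3.000e-04 -1.000e+00]] [-0.48578567  0.61777554 -0.38182127  1.54491046  0.25469115  1.02970895
 -1.38953927]
```

View pics/w9.png

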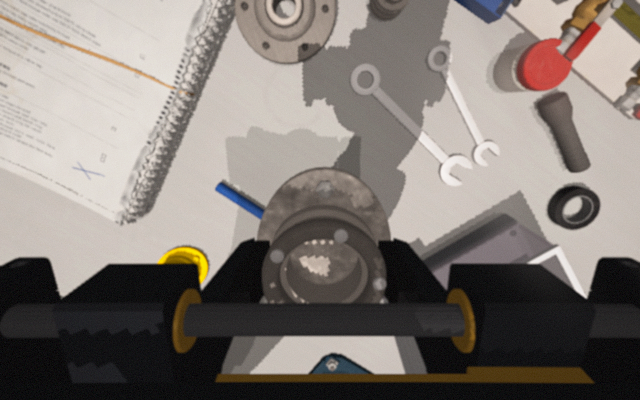

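View pics/s9.png

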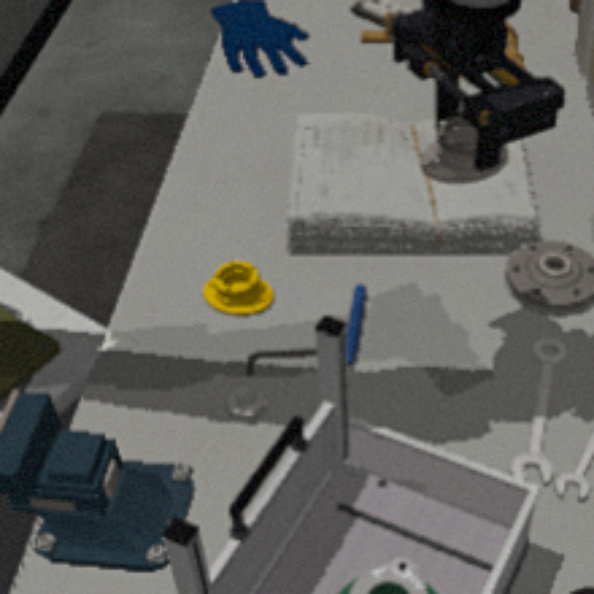

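Request:
{"name": "jog_arm", "arguments": {"rows": [[[-0.02,0.02,0],-0.01],[[-0.05,0.053,0],-0.04],[[-0.09,0.096,0],-0.08],[[-0.13,0.139,0],-0.12],[[-0.17,0.182,0],-0.16],[[-0.21,0.224,0],-0.2],[[-0.25,0.267,0],-0.24],[[-0.29,0.31,0],-0.28],[[-0.33,0.352,0],-0.32],[[-0.37,0.395,0],-0.348],[[-0.4,0.427,0],-0.348],[[-0.418,0.447,0],-0.348],[[-0.428,0.457,0],-0.348],[[-0.428,0.457,0],-0.348],[[-0.428,0.457,0],-0.348],[[-0.428,0.457,0],-0.348]]}}

```text
clock: 15.22
tool_pos: [0.6585, -0.0804, 0.3184]
eef_rot: [0.615, 0.788, 0.0, -0.001]
contact_force: [-0.2, -0.0, -2.9]
opening: 0.617
```

Run:
```python
from h import *
s=get_state(); T=toolT(s);print(s['tool_pos'],s['contact_force'],s['moment'],s['clock'],s['opening']*88.1,R.from_quat(s['eef_rot']).as_matrix().round(4),s['q'])
i=snapshot('wrist');save('w10.png',i);np.save('T10.npy',T)
print([(b['pixel'],round(b['p'],2)) for b in mark_of('seat','wrist')])
save('w10c.png',cv2.resize(i[40:200,230:430],None,fx=4,fy=4,interpolation=cv2.INTER_CUBIC)[:600])
```

```text
[ 0.65847103 -0.08042925  0.31837124] [-0.23115239 -0.04921029 -2.89795911] [ 0.04733466 -0.07569502  0.0090784 ] 15.2167 54.393206822993456 [[-2.433e-01  9.699e-01 -1.600e-03]
 [ 9.699e-01  2.434e-01  2.400e-03]
 [ 2.700e-03 -9.000e-04 -1.000e+00]] [ 0.34006051  0.73523392 -0.58174046  1.34958229  0.40767865  1.17748307
 -0.03247094]
[([92.6, 326.8], 0.91)]
```

View pics/w10.png

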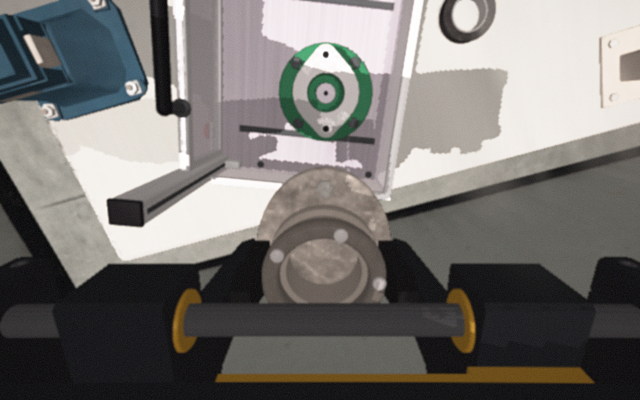

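View pics/w10c.png

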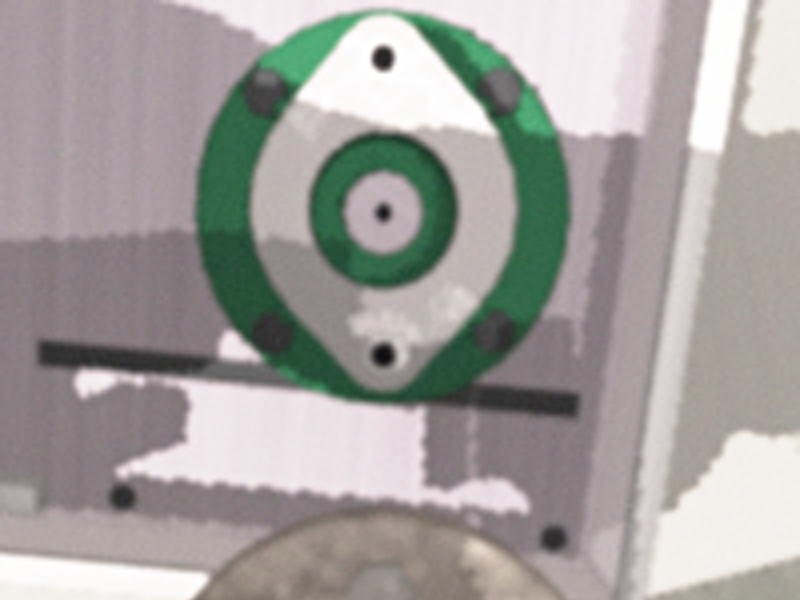

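Run:
```python
from h import *
T=np.load('T10.npy')
a=atz(ray('wrist',(325.6,54.3),T),.09);b=atz(ray('wrist',(325.6,128.6),T),.09)
m=(a+b)/2;print(a,b,m,np.linalg.norm(a-b),np.degrees(np.arctan2(*(a-b)[1::-1]))-90)
print(np.degrees(np.arctan2(T[1,1],T[0,1])))
U=np.load('T6.npy') # height check from top/scene/wrist
for n,t,s,w in [('h1',(389.1,129.5),(328.9,289.6),(325.6,54.3)),('h2',(420.5,122.7),(318.2,316.4),(325.6,128.6))]:
    print(n,tri([ray('top',t),ray('scene',s),ray('wrist',w,T)]))
t=T[:3,:3].T@(m-T[:3,3]);print(t,t/.75)
```

```text
[0.63034476 0.03990126 0.09      ] [ 0.64857128 -0.03230608  0.09      ] [0.63945802 0.00379759 0.09      ] 0.07447217889752834 14.166627623496936
14.084473196383476
h1 (array([0.62962874, 0.03994352, 0.08874332]), [np.float64(0.0002675860859282931), np.float64(0.0004467889691005759), np.float64(0.0006927962279429748)])
h2 (array([ 0.64786806, -0.03266304,  0.0887545 ]), [np.float64(0.001035809191918663), np.float64(0.0003533226169958881), np.float64(0.0007804894319688592)])
[0.08570764 0.00226972 0.22860037] [0.11427686 0.0030263  0.30480049]
```

Run:
```python
from h import *
I=np.eye(4)
for dx in(0,.002): print(proj('wrist',(.037+dx,0,.0235),I), proj('wrist',(.046+dx,0,.0275),I), proj('wrist',(.028+dx,0,-.0005),I))
a=cv2.imread('pics/w10.png');save('w10d.png',cv2.resize(a[155:310,240:410],None,fx=4,fy=4,interpolation=cv2.INTER_CUBIC)[:600,:,::-1])
```

```text
(np.float64(323.63530316735864), np.float64(186.72955161287297)) (np.float64(323.6210182412711), np.float64(166.82846550768437)) (np.float64(323.6903677384313), np.float64(222.03994456188533))
(np.float64(323.63357949603017), np.float64(182.7276590278224)) (np.float64(323.6192539522368), np.float64(162.7805459376043)) (np.float64(323.6886198369054), np.float64(217.57902387645166))
```

View pics/w10d.png

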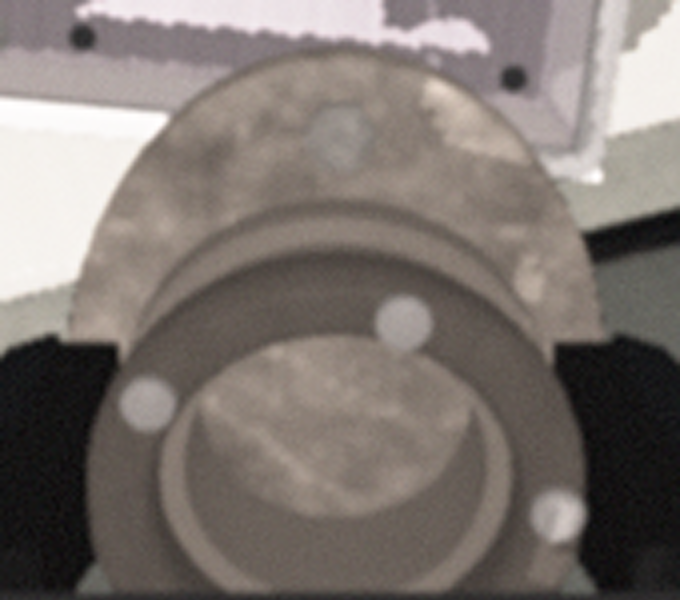

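Request:
{"name": "jog_arm", "arguments": {"rows": [[[0.03,0.001,0],0],[[0.07,0.001,0],0],[[0.1,0.002,0],0],[[0.1143,0.0023,0],0],[[0.1143,0.0023,0],0],[[0.1143,0.0023,0.03],0],[[0.1143,0.0023,0.06],0],[[0.1143,0.0023,0.09],0],[[0.1143,0.0023,0.12],0],[[0.1143,0.0023,0.145],0],[[0.1143,0.0023,0.16],0],[[0.1143,0.0023,0.17],0],[[0.1143,0.0023,0.17],0],[[0.1143,0.0023,0.17],0]]}}

```text
clock: 16.48
tool_pos: [0.6409, -0.0004, 0.1919]
eef_rot: [0.617, 0.787, 0.0, 0.0]
contact_force: [0.3, -0.7, -2.5]
opening: 0.619
```

Run:
```python
from h import *
s=get_state(); T=toolT(s);print(s['tool_pos'],s['contact_force'],s['moment'],s['clock'],s['opening']*88.1,R.from_quat(s['eef_rot']).as_matrix().round(4))
i=snapshot('wrist');save('w11.png',i);np.save('T11.npy',T)
i=snapshot('scene');save('s11.png',cv2.resize(i[165:375,205:415],None,fx=2.8,fy=2.8,interpolation=cv2.INTER_CUBIC))
```

```text
[ 6.40917958e-01 -3.73834571e-04  1.91859451e-01] [ 0.30018173 -0.72056057 -2.54663289] [-0.06610779 -0.15887468  0.01976202] 16.4833 54.56606716682728 [[-2.391e-01  9.710e-01  1.000e-03]
 [ 9.710e-01  2.391e-01 -3.000e-04]
 [-5.000e-04  9.000e-04 -1.000e+00]]
```

View pics/w11.png

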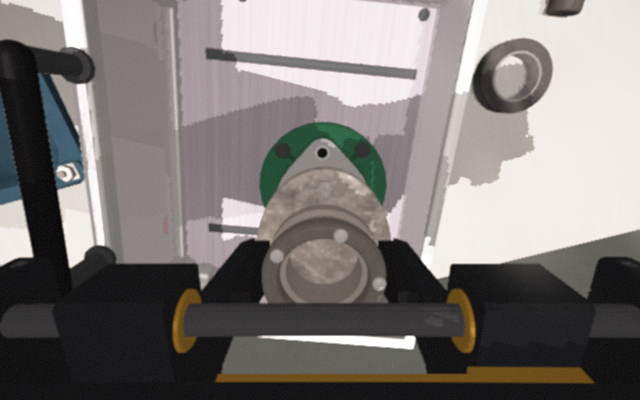

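View pics/s11.png

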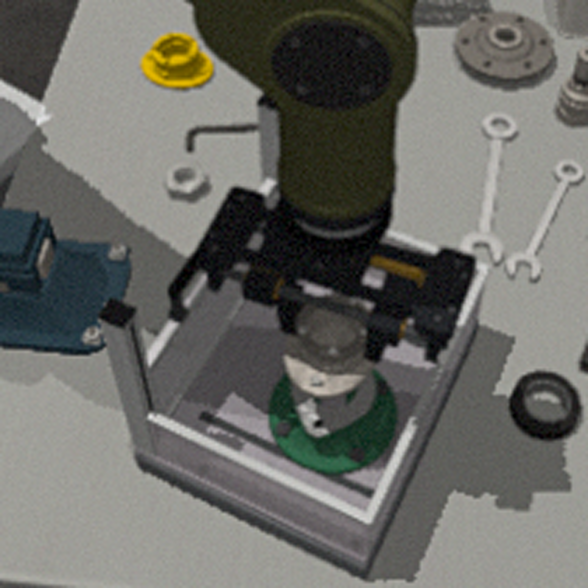

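Run:
```python
from h import *
a=cv2.imread('pics/w11.png');save('w11d.png',cv2.resize(a[115:265,230:420],None,fx=4,fy=4,interpolation=cv2.INTER_CUBIC)[:,:,::-1])
T=np.load('T11.npy');
for px in [(322.2,153)]:
    p=atz(ray('wrist',px,T),.09); print(p,T[:3,:3].T@(p-T[:3,3]))
s=get_state();print(s['tool_pos'],np.degrees(np.arctan2(T[1,1],T[0,1])))
for c in [(.6395,.0038,.09)]: print((T[:3,:3].T@(np.array(c)-T[:3,3])))
```

```text
[0.63021138 0.03945211 0.09      ] [ 0.04128458 -0.0009675   0.10183679]
[6.41290159e-01 8.99364803e-05 1.92666098e-01] 13.8363218391959
[ 0.00444564 -0.00047458  0.10185671]
```

View pics/w11d.png

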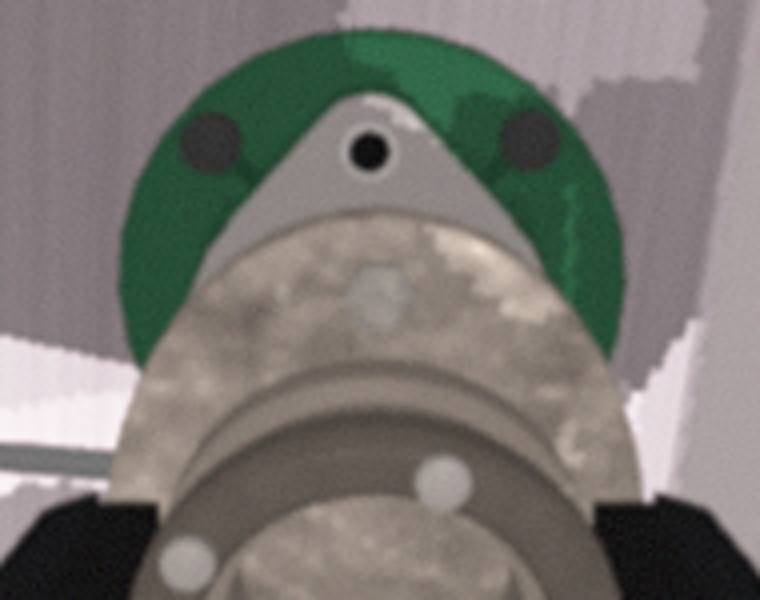

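Request:
{"name": "jog_arm", "arguments": {"rows": [[[0.0055,-0.001,0],-0.002],[[0.0055,-0.001,0.015],-0.002],[[0.0055,-0.001,0.03],-0.002],[[0.0055,-0.001,0.045],-0.002],[[0.0055,-0.001,0.057],-0.002],[[0.0055,-0.001,0.066],-0.002],[[0.0055,-0.001,0.072],-0.002],[[0.0055,-0.001,0.073],-0.002],[[0.0055,-0.001,0.073],-0.002],[[0.0055,-0.001,0.073],-0.002],[[0.0055,-0.001,0.073],-0.002]]}}

```text
clock: 17.5
tool_pos: [0.639, 0.004, 0.1372]
eef_rot: [0.615, 0.788, 0.0, 0.0]
contact_force: [0.4, -0.2, -3.1]
opening: 0.622
```

Run:
```python
from h import *
s=get_state(); T=toolT(s);print(s['tool_pos'],s['contact_force'],s['moment'],s['clock'],s['opening']*88.1,R.from_quat(s['eef_rot']).as_matrix().round(4))
i=snapshot('wrist');save('w12.png',i);np.save('T12.npy',T)
save('w12d.png',cv2.resize(i[115:265,230:420],None,fx=4,fy=4,interpolation=cv2.INTER_CUBIC))
i=snapshot('scene');save('s12.png',i);save('s12c.png',cv2.resize(i[250:350,280:390],None,fx=6,fy=6,interpolation=cv2.INTER_CUBIC))
i=snapshot('top');save('t12.png',i)
s=get_state();print(s['tool_pos'])
```

```text
[0.63903789 0.00396728 0.13716882] [ 0.36544594 -0.19939044 -3.10957714] [ 0.00800594 -0.0425632   0.02826542] 17.5 54.791203457001146 [[-2.435e-01  9.699e-01  1.200e-03]
 [ 9.699e-01  2.435e-01  2.000e-04]
 [-1.000e-04  1.200e-03 -1.000e+00]]
[0.63886565 0.00384049 0.13703002]
```

View pics/w12d.png

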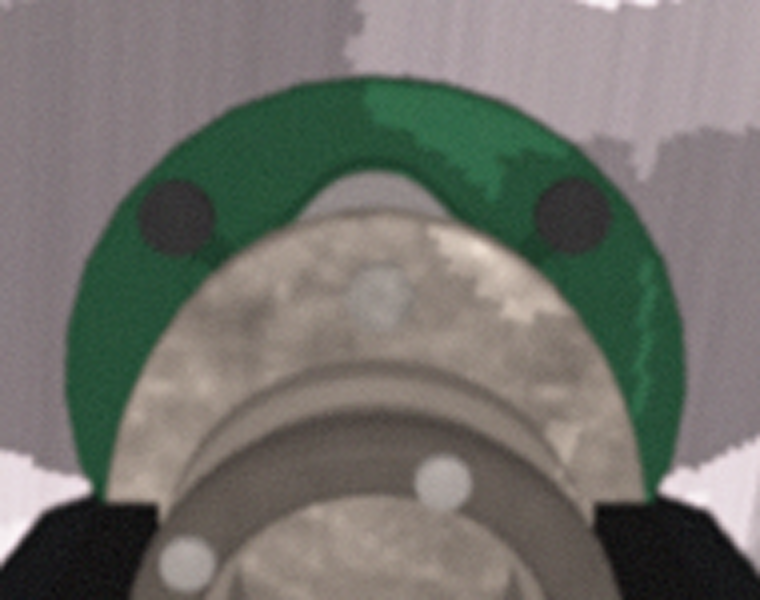

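View pics/s12c.png

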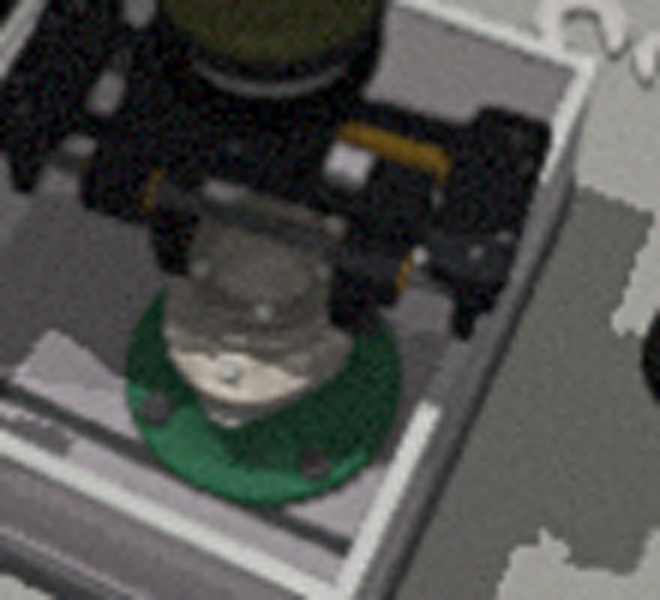

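Run:
```python
from h import *
T=np.load('T12.npy')
p=atz(ray('wrist',(230+374/4,115+171/4-.4),T),.09);print('seat tip tool',T[:3,:3].T@(p-T[:3,3]))
# green foot far edge on deck z=.04(+thickness?), mid
I=np.eye(4)
f=ray('wrist',(230+376/4,115+213/4-.4),I); 
for z in(.0275,.0345): print('flange tip tool',f[0]+f[1]*(z-f[0][2])/f[1][2])
f=ray('wrist',(230+378/4,115+298/4-.4),I);z=.0245; print('screw',f[0]+f[1]*(z-f[0][2])/f[1][2])
# scene: expected px of bearing near screw and seat tip
d=np.array([np.sin(np.radians(14.1)),-np.cos(np.radians(14.1))])
c=np.array([.639,.0038])
for r_,z in((.037,.1137),(.046,.1025),(.0475,.09)):
    u=proj('scene',(*(c+r_*d),z));print((np.array(u)-[280,250])*6)
```

```text
seat tip tool [ 4.73473794e-02 -5.02927576e-05  4.71622796e-02]
flange tip tool [0.04549132 0.00018561 0.0275    ]
flange tip tool [0.04407495 0.0001989  0.0345    ]
screw [0.03553305 0.00042395 0.0245    ]
[229.60729951 365.67283951]
[221.10682656 401.0393304 ]
[219.80858526 420.44178382]
```

View pics/t12.png

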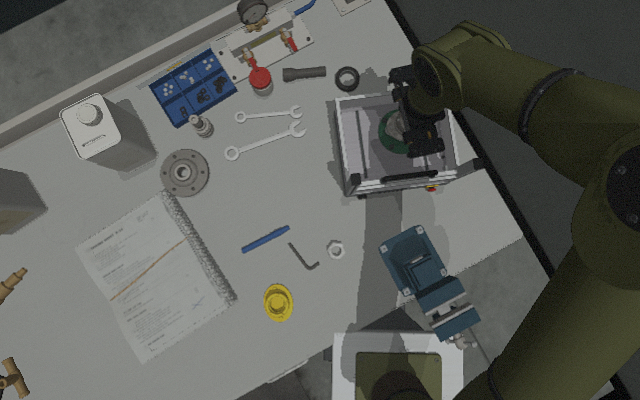

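Request:
{"name": "jog_arm", "arguments": {"rows": [[[0.001,0,0.0015],0],[[0.001,0,0.003],0],[[0.001,0,0.003],0],[[0.001,0,0.003],0],[[0.001,0,0.003],0],[[0.001,0,0.003],0]]}}

```text
clock: 18.15
tool_pos: [0.6385, 0.0046, 0.1343]
eef_rot: [0.615, 0.789, -0.0, 0.0]
contact_force: [-0.9, -0.3, -1.8]
opening: 0.623
```

Run:
```python
from h import *
s=get_state(); T=toolT(s);print(s['tool_pos'],s['contact_force'],s['moment'],s['clock'],s['opening']*88.1,R.from_quat(s['eef_rot']).as_matrix().round(4),s['qd'].round(3))
i=snapshot('wrist');save('w13.png',i)
save('w13d.png',cv2.resize(i[115:265,230:420],None,fx=4,fy=4,interpolation=cv2.INTER_CUBIC))
i=snapshot('scene');save('s13c.png',cv2.resize(i[165:375,205:415],None,fx=2.8,fy=2.8,interpolation=cv2.INTER_CUBIC))
```

```text
[0.63845077 0.00457753 0.13433351] [-0.85443936 -0.28052466 -1.79435656] [-0.05737531 -0.02797065  0.04125242] 18.15 54.86225442866131 [[-2.435e-01  9.699e-01  0.000e+00]
 [ 9.699e-01  2.435e-01 -1.000e-04]
 [-1.000e-04  0.000e+00 -1.000e+00]] [ 0.001 -0.003 -0.    -0.001  0.     0.001  0.001]
```

View pics/w13d.png

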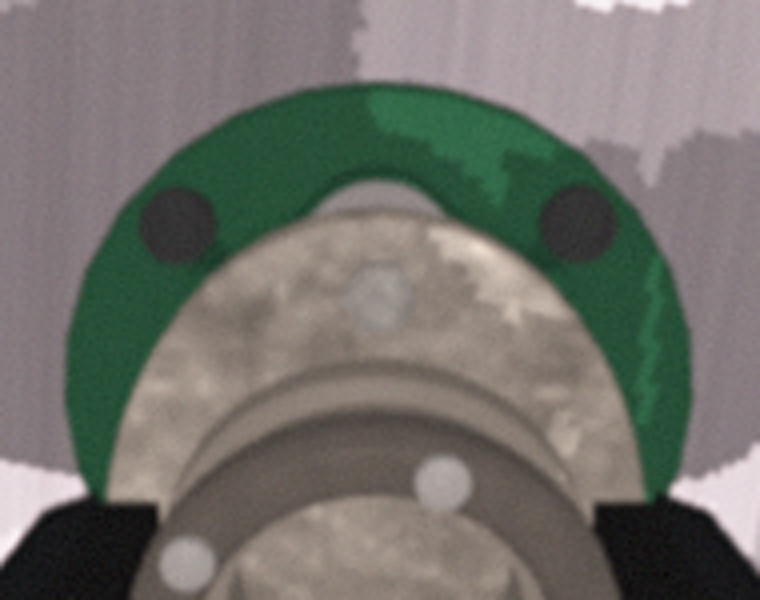

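View pics/s13c.png

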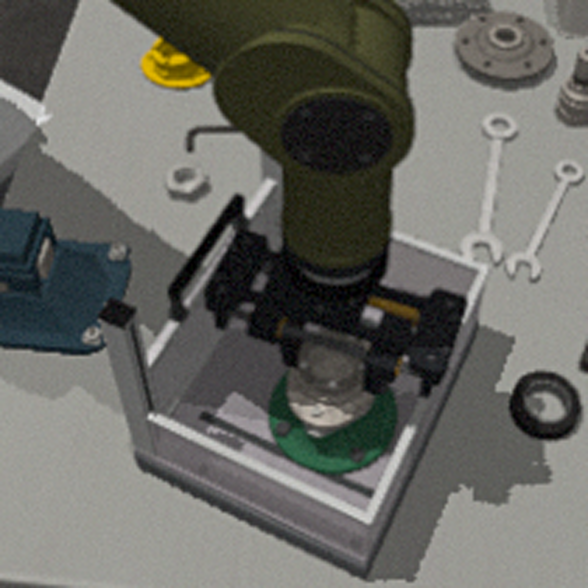

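```bash
python3 -c "
from h import *
print(workorder.finish_job()); print(get_state()['clock'])"
```

```text
the job is handed in; nothing more can be done
None
the job is handed in; nothing more can be done
```

The sash is down at its stop, and the arm is holding the grey bearing level about 1 cm above the green housing's seat. I handed the job in at about 18.3 s; no verdict is reported.

**Sash:** I pushed it down by its handle. It went down about 70 mm and stopped hard at 21 N. The wrench_22 and wrench_17 tools were not touched.

**Bearing:** I gripped it across the ring at 35 N, with the opening at 54.9 mm. I carried it with its underside about 28 cm up, above the 24 cm posts, and then lowered it to the seat.

**Last checks:**
- **Height:** the TCP is at 0.1343 m, which puts the underside about 0.100 m above the bench and 10 mm above the seat. This assumes the bearing has not moved in the fingers since the grasp; the wrist pictures showed no shift.
- **Level:** the tool's tilt reads under 0.001 rad.
- **Centring:** the flange screw I can see lines up sideways with the housing's bolts to about 0.2 mm in the wrist picture. Along the screw axis I put it within about 1 mm. The tool's angle matches the line of the two tapped holes to 0.1°.
- **Contact:** the wrist force shows only the bearing's weight, so nothing is touching.

**Disagreements:**
- The two-camera handle height came out up to 14 mm lower than the stated 0.181 m. I relied on the hard stop and the distance travelled instead.
- The jaws closed to about 8.5 mm on the 12 mm bar, so the grip was off its axis, but the handle did not slip.
- The cameras differed by about 1–1.5 mm on where the seat is.

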